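# Swing the kit tray to the collection dot

## Robot

A 6-joint arm with a two-finger parallel gripper is mounted at the origin on the work surface. World frame = base frame: x ahead of the robot, y to its left, z up, the work surface at z = 0. Lengths are in m, angles in rad, forces in N, time in s.
With the tool pointing down it reaches from about 0.325 to 1 m from the base axis. Payload 5.1 kg.
Tool frame: the origin (TCP) lies midway between the tips of the shut fingers; the grasp point (between the pads) lies 19 mm behind it (tcp_to_grasp is the distance from the TCP to the grasp point, in m); z points along the fingers, y is the direction in which the jaws open and shut (so a half turn about z gives the same grasp; the last joint's range is limited). The gripper opens to 85 mm and grips with 20 to 120 N. Pads are 22 mm wide; open, the fingers measure 114 mm over their backs; the gripper's body (76 mm by 85 mm) begins 54 mm behind the grasp point. The pads swing forward as they close: fully open they stand 13 mm farther back than shut.
Start: joints at [-1.321, 0.124, 1.65, -0, 1.367, -0.083], TCP at [0.212, -0.614, 0.231] pointing down, gripper open.
Joint ranges: [-2.61, 2.61], [-1.02, 2.33], [0.03, 2.71], [-1.35, 4.49], [0.32, 2.68], [-2.91, 2.91]. Speed limits (rad/s): [2.57, 2.57, 3.14, 3.14, 3.14, 3.14].

## Interface

Orientations are given as a rotation vector (axis times angle).
In Python, from workcell import goto, move_linear, set_joints, let_go, gripper_close, sleep, solve_ik, grab_frame, calibration, Unreachable, close_job, current_t, current_qpos, current_qvel, current_joint_efforts, current_position, current_eef_rot, current_force, current_ft_torque, current_finger_gap, tcp_to_grasp gives the robot as it stands. Calls block until the motion is done:
- goto(position, orientation): joint-space move of the TCP to a pose.
- move_linear(position, ori=None, vel=0.15, contact_N=None): straight line of the TCP; ori=None keeps the orientation; vel is the mean speed in m/s. With contact_N (N) it stops when the force on the tool has changed by that much, and returns True; else False.
- set_joints(angles): joint-space move.
- let_go() and gripper_close(strength=None): open the fingers fully, or close them until they stop; strength is the grip in N (None keeps the last).
- sleep(seconds).
- solve_ik(position, orientation): joint angles nearest the present ones, or None.
- grab_frame(name): name is "scene" or "top" or "wrist"; returns the picture (400x640x3 uint8, red, green, blue); there is no depth.
- calibration(name): a dict with "camera_matrix" (3x3 intrinsics, pixels), "R" (3x3) and "t" (3): a world point X has camera coordinates R X + t; the wrist camera has in their place "tool_from_camera" (4x4, takes a point from camera to tool coordinates, whose origin is the TCP and whose axes are the flange's). Camera axes: x right, y down, z forward; pixel columns grow to the right and rows downward; lengths in m; the calibration is good to about 2 mm. A picture is of the moment at which its call begins: read the wrist's pose just before it. calibration takes no time and is no camera call.
A pose or a line that the arm cannot do raises Unreachable and nothing moves.
- close_job(): hands the job in, once; it reports no verdict.
Readings, each from a call of its own:
- current_t(): time.
- current_qpos(): joint angles.
- current_qvel(): joint speeds.
- current_joint_efforts(): joint torques, N m.
- current_position(): TCP position.
- current_eef_rot(): TCP orientation.
- current_force(): force on the tool from outside, world axes, zero at the start.
- current_ft_torque(): the same for the moment, N m.
- current_finger_gap(): opening from 0.0 (shut) to 1.0 (fully open).
Only numpy, scipy, OpenCV 4.12 (cv2) and the standard library are available. Lean on these libraries where they do the work, as an engineer would, in place of code of your own. Each camera call takes 0.05 s, during which the arm holds its last target.

## Task

The repair kit in the blue tray on the parts counter is ready to be collected. Push the tray round on its pivot pin until the tip of its red nose is over the yellow dot (not the white one), and leave it there lying flat. Leave the white cartridge standing on the counter where it is.

Things in the scene. Friction and masses are not known exactly. Their poses are not given: they have to be found in the camera images.
- tray: Blue open kit tray, 0.4 kg, captive on a fixed capped pin (28 mm high) through its hole: swings flat about it with ordinary friction, stays where left. Origin: hole centre, on the underside (6 mm above the counter, on a flat fixed grey board). x: from pin to nose, z up. Its dish spans x 30 to 180, y -45 to 45 mm; straight side walls 28 mm high, 5 mm thick; contents reach 31 mm above the underside.
- nose (a point): Tip of the tray's flat red nose (6 mm thick), the point that must end over the yellow dot; 205 mm from the pin's axis along the tray's x axis. Same axes as the tray. At the start it lies somewhere between the two dots.
- yellow_dot: Flat yellow round marking, 40 mm across, of no height, on the grey 300 x 460 mm board; origin at its centre, 205 mm from the pin's axis, so the nose can be swung exactly over it. A white dot like it lies about 280 mm away on the other side of the start heading; which is left and which right varies. Only the tray stands on the board.
- cartridge: Bystander: white valve cartridge with grey collar, 42 mm across, 56 mm tall, 0.12 kg, standing upright on the counter beyond the board's far edge. Origin: centre of its underside. Other loose parts (carton 110 x 75 x 45 mm, black rubber diaphragm 84 mm across, brass valve 80 mm long and 63 mm tall) also lie outside the board.
Not all that is in view belongs to the job. There is more than one size of the tray; the job needs the larger.

How it is judged:
At the end, for the whole second after the job is handed in: The tray lies flat and at rest with the tip of its red nose over the yellow dot (within 20 mm of its centre), and the white cartridge still stands upright within 20 mm of where it was (horizontal distance between nose and yellow_dot below 0.02 m and angle between tray's own z axis and vertical below 0.1 rad and linear speed of tray below 0.02 m/s and distance of cartridge from where it was at the start of the episode below 0.02 m and angle between cartridge's own z axis and vertical below 0.2 rad); the robot touches nothing.
It fails at once if the white cartridge is knocked over (angle between cartridge's own z axis and vertical above 0.5 rad).
It also fails if it takes over 32 s, if anything falls off the work surface, if the arm or the gripper's body presses on something with over 40 N, if the wrist force passes 120 N, or if a joint passes its speed limit or range.

## Working session

There is one attempt and no reset: what is moved stays moved. The work goes in short steps, each a Python script; the robot and the scene stay as the last script left them, time stands still between calls to the robot, and variables do not carry over. Pictures are saved under pics/ and viewed, and the job is handed in when it is done.

```bash
ls; mkdir -p pics
python3 - <<'E'
from workcell import *
import cv2
for n in("scene","top"):
    cv2.imwrite(f"pics/{n}0.png",grab_frame(n)[:,:,::-1])
    c=calibration(n);print(n,c)
print(current_t(),current_position(),current_eef_rot(),tcp_to_grasp)
E
```

```text
pics
scene {'camera_matrix': array([[412.50348859,   0.        , 322.32672968],
       [  0.        , 412.50348859, 203.0219385 ],
       [  0.        ,   0.        ,   1.        ]]), 'R': array([[-0.20509272,  0.97873746,  0.00315525],
       [ 0.56068648,  0.12013202, -0.81926733],
       [-0.80222668, -0.16625666, -0.57340307]]), 't': array([ 0.08347045, -0.2765845 ,  1.38556898])}
top {'camera_matrix': array([[403.29398556,   0.        , 318.75601826],
       [  0.        , 403.29398556, 202.87030763],
       [  0.        ,   0.        ,   1.        ]]), 'R': array([[ 0.00383276, -0.99988257, -0.01483733],
       [-0.99619951, -0.00252669, -0.08706403],
       [ 0.08701632,  0.01511463, -0.99609222]]), 't': array([0.01773096, 0.51901085, 0.77423216])}
0.1 [ 0.2121853  -0.61381374  0.23017195] [-3.09635714e+00 -5.19952050e-01  1.93582179e-04] 0.0187
```

View pics/scene0.png

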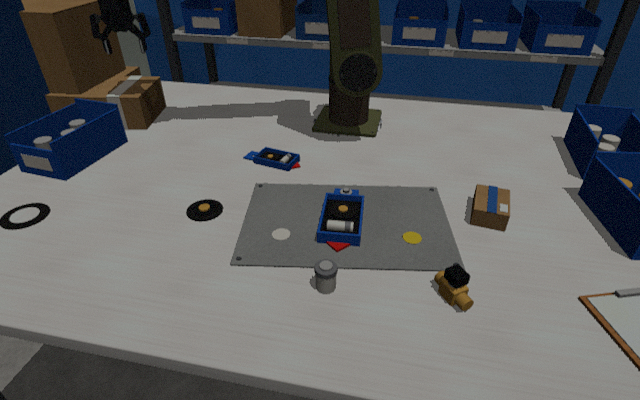

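View pics/top0.png

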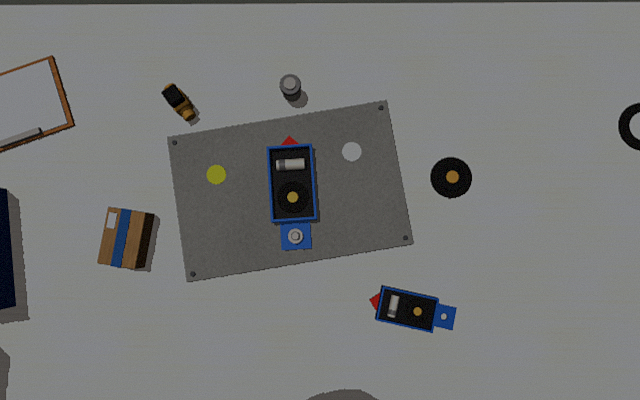

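Candidates for the tray in the top view are the large one on the board (292,185) and a small one off the board (407,308). For the dot, there is yellow at (216,174) and white at (351,151). I choose the board tray and the yellow dot, and will check them in a crop and locate them.

```bash
cat > h.py <<'E'
from workcell import *
import cv2, numpy as np
def ray(n,px,z):
    c=calibration(n);K,R,t=c["camera_matrix"],c["R"],np.asarray(c["t"])
    d=R.T@np.linalg.inv(K)@np.array([px[0],px[1],1.]);o=-R.T@t
    return o+d*(z-o[2])/d[2]
def blobs(im,kind):
    h=cv2.cvtColor(im,cv2.COLOR_RGB2HSV);H,S,V=cv2.split(h)
    m={"yellow":(H>22)&(H<36)&(S>150)&(V>80),"red":((H<6)|(H>174))&(S>150)&(V>70),
       "blue":(H>100)&(H<125)&(S>150)&(V>60)}[kind].astype(np.uint8)
    n,l,st,ce=cv2.connectedComponentsWithStats(m)
    return l,[(i,st[i,4],ce[i]) for i in range(1,n) if st[i,4]>15]
E
python3 - <<'E'
from h import *
for n in("top","scene"):
    im=cv2.cvtColor(cv2.imread(f"pics/{n}0.png"),cv2.COLOR_BGR2RGB)
    for k in("yellow","red"):
        l,b=blobs(im,k)
        for i,a,c in b:
            ys,xs=np.where(l==i); j=ys.argmin() if n=="top" else ys.argmax()
            print(n,k,a,c.round(1),"ctr",ray(n,c,.006)[:2].round(4),"ext",xs[j],ys[j],ray(n,(xs[j],ys[j]),.012)[:2].round(4))
print("pin",ray("top",(295,236),.03),ray("scene",(346,190),.03))
print("cart",ray("top",(290,82),.056))
print("white",ray("top",(351,151),.006))
im=cv2.imread("pics/top0.png")[60:270,150:420]
cv2.imwrite("pics/crop.png",cv2.resize(im*1,None,fx=2.8,fy=2.8))
E
```

```text
top yellow 287 [216.  174.1] ctr [0.5788 0.2294] ext 214 165 [0.5964 0.2323]
top yellow 69 [291.7 197.2] ctr [0.5317 0.0745] ext 290 192 [0.5417 0.0774]
top red 79 [289. 141.] ctr [0.6474 0.0811] ext 288 136 [0.6563 0.0827]
top red 79 [375.  300.5] ctr [ 0.3273 -0.0921] ext 379 293 [ 0.3428 -0.0992]
scene yellow 169 [411.8 237.3] ctr [0.5825 0.231 ] ext 413 243 [0.6081 0.2335]
scene red 25 [295.9 165.2] ctr [ 0.337  -0.0885] ext 292 167 [ 0.3585 -0.0933]
scene red 117 [337.8 245.4] ctr [0.641  0.0817] ext 337 251 [0.6652 0.0843]
pin [0.45348824 0.06526004 0.03      ] [0.46682436 0.07003542 0.03      ]
cart [0.75208458 0.07576712 0.056     ]
white [ 0.62672148 -0.04568953  0.006     ]
```

View pics/crop.png

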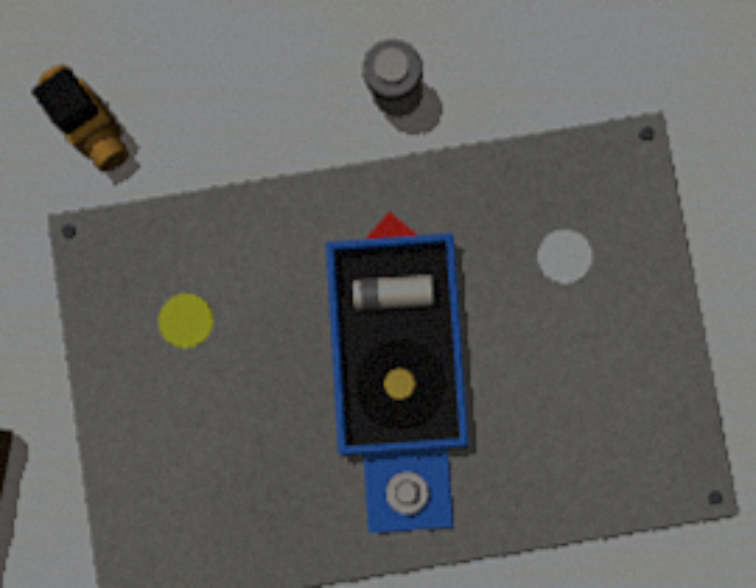

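The crop confirms the choice: the larger tray is on the board on its pin, with the yellow dot at its left. The rotation needed is about +0.84 rad. I'll push the right wall with shut fingers along an arc, stopping a little short to look.

```bash
cat >> h.py <<'E'
from scipy.spatial.transform import Rotation as Ro
PIN=np.array([.455,.066])
def ori(th):
    c,s=np.cos(th),np.sin(th)
    return Ro.from_matrix(np.array([[-s,c,0],[c,s,0],[0,0,-1.]])).as_rotvec()
def pos(th,x,y,z):
    c,s=np.cos(th),np.sin(th)
    return [PIN[0]+c*x-s*y,PIN[1]+s*x+c*y,z]
E
python3 - <<'E'
from h import *
t0=.083
gripper_close(30)
goto(pos(t0,.13,-.085,.15),ori(t0))
move_linear(pos(t0,.13,-.085,.02),vel=.15)
print(current_t(),current_position(),current_force())
hit=move_linear(pos(t0,.13,-.052,.02),vel=.04,contact_N=1.5)
p=current_position();c,s=np.cos(t0),np.sin(t0);d=np.array(p[:2])-PIN
print(hit,p,"tray y",-s*d[0]+c*d[1],current_force(),current_t())
cv2.imwrite("pics/top1.png",grab_frame("top")[60:270,120:420,::-1].repeat(2,0).repeat(2,1))
E
```

```text
4.4333 [ 0.59260195 -0.00805078  0.02114509] [-0.06986592  0.74339559  0.41938491]
True [0.5886416  0.02244911 0.01949491] tray y -0.05448048932567809 [ 0.07799592 -0.0916039  -0.56714188] 5.15
```

View pics/top1.png

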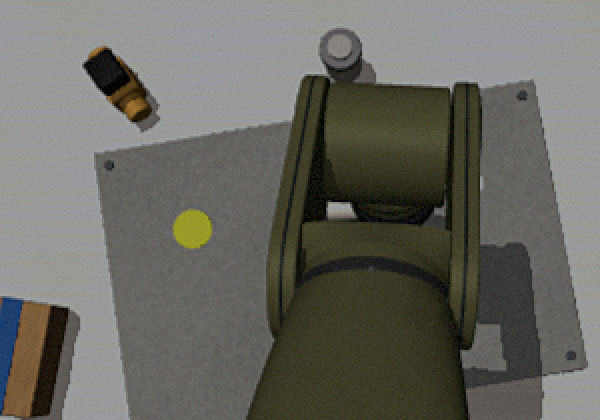

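The arm hides the tray in the top view; contact was felt with the tool at tray y ≈ -54 mm. Next I swing to about 0.07 rad short of the target.

Run:
```python
from h import *
for th in np.linspace(.083,.85,9)[1:]:
    move_linear(pos(th,.13,-.0555,.02),ori(th),vel=.08)
    f=current_force()
    print(round(th,2),np.round(f,1),round(current_t(),2))
sleep(.2)
for n in("scene","top"):
    cv2.imwrite(f"pics/{n}2.png",grab_frame(n)[:,:,::-1])
im=cv2.cvtColor(cv2.imread("pics/scene2.png"),cv2.COLOR_BGR2RGB)
for k in("yellow","red"):
    l,b=blobs(im,k)
    for i,a,c in b: print(k,a,c.round(1),ray("scene",c,.006).round(4))
cv2.imwrite("pics/c2.png",cv2.resize(im[160:320,220:500,::-1],None,fx=2.8,fy=2.8))
```

```text
0.18 [-0.  -0.2 -0.5] 5.52
0.27 [-1.2  0.3  0.2] 5.83
0.37 [-0.7  0.3 -0.1] 6.15
0.47 [ 0.   0.1 -0.5] 6.47
0.56 [ 1.3 -0.5 -0. ] 6.78
0.66 [ 0.4 -0.4 -0.2] 7.1
0.75 [ 0.8 -0.2 -0.7] 7.42
0.85 [-0.5  0.1 -0.6] 7.73
yellow 132 [413.4 237.6] [0.5829 0.2344 0.006 ]
red 25 [295.9 165.2] [ 0.337  -0.0885  0.006 ]
red 101 [400.7 234.6] [0.5782 0.2075 0.006 ]
```

View pics/c2.png

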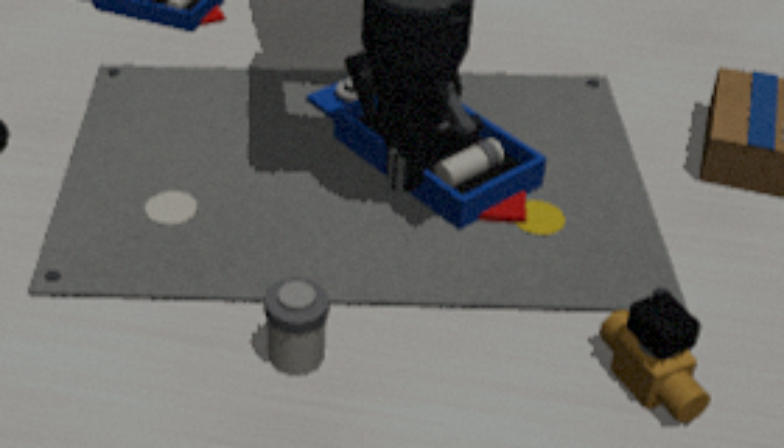

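View pics/top2.png

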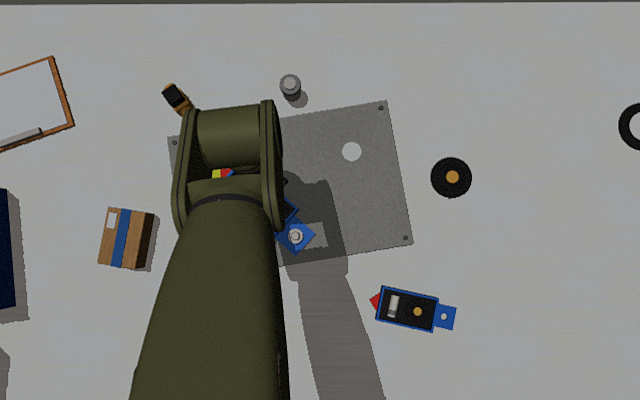

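The scene crop shows the red tip at about (525,220) in the crop, just reaching the yellow dot's near edge (541,217), and the cartridge still standing. The remaining angle comes next, then the final push.

Run:
```python
from h import *
tip=ray("scene",(407.5,238.4),.012)[:2]; dot=ray("scene",(411.8,237.3),.006)[:2]
a=lambda p:np.arctan2(*(p-PIN)[::-1])
print(tip,dot,a(tip),a(dot),np.linalg.norm(tip-PIN))
d=a(dot)-a(tip)
th1=.85+d; print(th1)
for th in np.linspace(.85,th1,3)[1:]: move_linear(pos(th,.13,-.0555,.02),ori(th),vel=.04)
sleep(.2)
move_linear(pos(th1,.13,-.09,.02),vel=.1)
move_linear(pos(th1,.13,-.09,.16),vel=.2)
q=current_qpos().copy() if hasattr(current_qpos(),'copy') else list(current_qpos())
q[0]-=1.0; set_joints(q); sleep(.3)
for n in("scene","top"):
    im=grab_frame(n); cv2.imwrite(f"pics/{n}3.png",im[:,:,::-1])
    for k in("yellow","red"):
        l,b=blobs(im,k)
        for i,ar,c in b: print(n,k,ar,c.round(1),ray(n,c,.006).round(4))
im=cv2.imread("pics/top3.png")
cv2.imwrite("pics/c3.png",cv2.resize(im[60:270,150:420],None,fx=2.8,fy=2.8))
print(current_t())
```

```text
[0.59549244 0.22175633] [0.58246867 0.23098752] 0.8368765592248316 0.9129900454941537 0.2097573833152243
0.9261134862693221
scene yellow 126 [412.9 238.3] [0.5855 0.2335 0.006 ]
scene red 25 [295.9 165.2] [ 0.337  -0.0885  0.006 ]
scene red 96 [405.6 231.8] [0.5664 0.2173 0.006 ]
top yellow 199 [214.4 172.5] [0.5821 0.2327 0.006 ]
top yellow 79 [263.7 212.3] [0.5011 0.1306 0.006 ]
top red 63 [219.5 178.4] [0.57   0.2219 0.006 ]
top red 83 [375.2 300.5] [ 0.3274 -0.0924  0.006 ]
12.6583
```

View pics/c3.png

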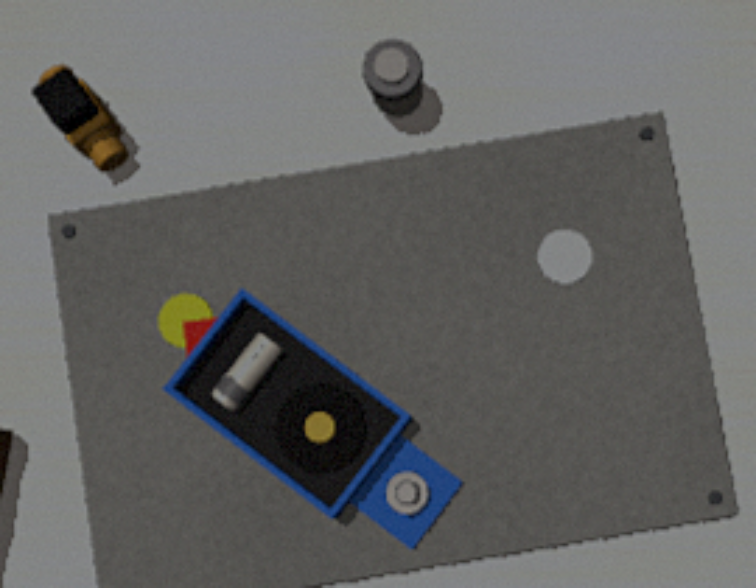

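The top crop shows the red tip at (185,321), on the dot's centre at (185,320). The cartridge is at (391,65), unmoved, and the arm is clear, so I'm handing in.

```bash
python3 -c "
from workcell import *
print(current_force(),current_t());close_job()"
```

```text
[-0.00681611 -0.54490836 -0.17655275] 12.6583
the job is handed in; nothing more can be done
```

I pushed the larger tray, the one on the board, round its pin by about 0.84 rad using shut fingers against its right wall. I did it in two stages with a look in between, then backed the arm clear and handed in at about 12.7 s.

In the last top view, the red tip sat within about 1 mm of the yellow dot's centre, give or take 2 to 3 mm for calibration. The tray looked flat, and the cartridge was standing at the same pixel as at the start. The forces I read during the push were below 2 N.

The two cameras disagreed by about 4 mm on the dot's position, well inside the 20 mm tolerance. Partway through, the scene view put the tip about 5 mm too far from the pin. I used it only for the angle.

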